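# Clamp a test panel on the T-slot plate

## Robot

A 6-joint arm with a two-finger parallel gripper is mounted at the origin on the work surface. World frame = base frame: x ahead of the robot, y to its left, z up, the work surface at z = 0. Lengths are in m, angles in rad, forces in N, time in s.
With the tool pointing down it reaches from about 0.35 to 0.85 m from the base axis. Payload 8.1 kg.
Tool frame: the origin (TCP) lies on the centre line of the jaws, within the pads' length; the fingertips stand 17 mm ahead of it and the grasp point (between the pads) lies 2 mm behind it; z points along the fingers, y is the line along which they close (so a half turn about z gives the same grasp; the last joint's range is limited). The gripper opens to 93 mm and grips with 3 to 60 N. Pads are 15 mm wide; open, the fingers measure 128 mm over their backs; the gripper's body (75 mm by 188 mm) begins 65 mm behind the grasp point.
Start: joints at [-1.415, 0.13, 1.488, -0, 1.523, -0.085], TCP at [0.143, -0.583, 0.236] pointing down, gripper open.
Joint ranges: [-2.96, 2.96], [-0.89, 2.26], [0.02, 2.5], [-1.34, 4.48], [0, 2.73], [-2.66, 2.66]. Speed limits (rad/s): [2.39, 2.39, 2.79, 3.14, 3.14, 3.14].

## Interface

Orientations are given as a rotation vector (axis times angle).
In Python, from plant import status, eyes, robot gives the robot as it stands. The module is installed in compiled form; this text tells all that it offers.
- The arm moves only by the tool servo_tool, never from a script. Its argument "plan" is text: rows parted by semicolons, each of 4 numbers parted by spaces: the shift along the tool's x, y, z in m, then the turn about the tool's z in degrees. A call has 1 to 12 rows; each row is the pose to reach, as a shift and turn from the pose commanded when the call began, along the tool's axes at that moment; what a row does not reach only later rows make up. A row lasts 1/12 s, in which the tool goes at most 41.7 mm and 7.16 degrees, less where a joint would pass 70% of its speed; a pose out of reach is approached as far as the arm can. A call with a gripper value outside its range is refused whole. "grip" is the closure, from -1 (fully open) to 1 (shut), set as the call begins (left out, the last holds). The fingers move at their own pace and stop on an object; "grip_force" is the grip in N (left out, the last holds). Time passes only in rows, so rows that repeat a pose let the fingers close. It gives the time, the measured TCP pose, the force, the opening and the grip force at its end, in the units of the state.
- status.read_state(): the state, without advancing time (a new reading comes with each control period).
- eyes.read_camera(name): name is "scene" or "top"; returns a dict with "image" (420x560x3 uint8, blue, green, red), "fovy" (degrees; the focal length in pixels is half the picture's height over the tangent of half this angle, whatever the lens; pixels are square), "cx", "cy" (the principal point, pixels), "world_from_camera" (4x4, takes a point from camera to world coordinates). Camera axes: x right, y down, z forward; pixel columns grow to the right and rows downward; lengths in m; the calibration is good to about 2 mm. A picture is of the moment at which its call begins. There is no depth.
- robot.close_job(): hands the job in; it is judged then, once.
The state is a dict: "t": time; "q": joint angles; "dq": joint speeds; "joint_torque": joint torques, N m; "tool_pos": TCP position; "orientation": TCP orientation; "force": force on the tool from outside, world axes, zero at the start; "wrist_torque": the same for the moment, N m; "opening": finger opening in m; "gripper_force": force on a finger pad.
Only numpy, scipy, OpenCV 4.12 (cv2) and the standard library are available. Lean on these libraries where they do the work, as an engineer would, in place of code of your own. Each camera call takes 0.05 s, during which the arm holds its last target. There are 200 camera calls.

## Task

Clamp the notched brown test panel on the T-slot plate: first draw it towards you until its edge lies flat along the stop bar, then slide the T-bolt along its slot, out of the loading pocket, until its stem is fully home in the panel's notch. Then swing the bolt's lever clockwise as far as it goes, so that the head turns square under the slot's lips and the washer is tightened down on the panel. Do not knock over or shift the other things on the bench.

Things in the scene. Friction and masses are not known exactly. Their poses are not given: they have to be found in the camera images.
- base_plate: Fixed aluminium plate, 280 (its x) x 360 (its y) x 25 mm thick, on the bench; origin: centre of its underside, x roughly away from the robot, z up. Two T-slots run along its y at x=-50 and x=+60 mm (neck 14 wide, lips 9 thick). Only the one at x=-50 holds a bolt; at its +y end, y=68 to 147, the lips are cut away as a loading pocket.
- stop_bar (a point): Middle of the stop face of the steel bar fixed on the plate's robot-side edge: plate (-110, -75) mm, 31 mm above the bench. The face looks to the plate's +x and is 150 mm long along its y; the bar's top is 37 mm above the bench.
- panel: Loose brown panel, 120 (its x) x 110 (its y) x 8 mm, 0.25 kg, flat on the plate 30 to 70 mm beyond the stop bar; origin: centre of its underside, axes roughly the plate's. Notch 15 mm wide, 34 deep, in the middle of its +y edge, mouth flared. Slides easily on the plate: press on top with closed fingers (about 10 N) and pull. At the bar, the notch is over the slot.
- edge_left (a point): On the panel's -x (stop) edge face near the +y corner: panel (-60, 50) mm, 4 mm above its underside.
- edge_right (a point): On the panel's -x (stop) edge face near the -y corner: panel (-60, -50) mm, 4 mm above its underside.
- notch_seat (a point): On the panel, panel (0, 26) mm, 4 mm above its underside: where the axis of the 10 mm stem stands when it touches the closed end of the notch.
- bolt_axis (a point): On the T-bolt's axis, 61 mm above the bench. Upright bolt: hammer head 27 x 13 x 7 mm inside the slot, stem 10 mm dia, washer, then a round black hub 26 mm dia from 43 to 72 mm above the bench (push the bolt along by this hub) that carries the lever.
- lever_end (a point): Centre of the lever's round end (20 mm dia), 66 mm from the bolt axis, 61 mm above the bench. The lever is a bar 13 mm wide, from 54 to 68 mm above the bench. It starts pointing to the plate's +x, or up to 0.5 rad clockwise from there.
- tbolt (a joint): Travel of the bolt along the slot towards the plate's -y, in m, 0 to 0.2: bolt axis at plate x=-0.05, y=0.125 minus travel. Starts in the loading pocket, 0 to 0.04. About 3.5 N slides it; it stays where it is left.
- thead (a joint): Turn of the hammer head and stem, rad, clockwise from above: 0 = long side along the slot, 1.571 = square across it under the lips (hard stop). Turning the lever turns the head first (0.03 N m), before the nut starts to move.
- nut (a joint): Turn of the lever nut relative to the head, rad, clockwise from above: 0 = loose, 1.571 = tight (hard stop), 0.1 N m; stays where left. The washer goes down 3.3 mm over it and presses the panel from about 1.2 on. Lever angle clockwise from the plate's +x = thead + nut: it ends pointing to the plate's -x.
- washer: Steel washer under the lever hub, 32 mm dia x 4 mm; its underside starts up to 2.5 mm above the panel's top. Origin on the bolt axis, 35.5 mm below its underside. It travels with the bolt and goes down with the nut.
- white_jar: Bystander: white screw-top jar, 90 dia x 105 tall (mm). Origin: centre of its underside.
- black_bottle: Bystander: black bottle, 64 dia x 150 tall (mm). Origin: centre of its underside.
- amber_bottle: Bystander: small amber bottle, 48 dia x 100 tall (mm). Origin: centre of its underside.
- clear_cup: Bystander: clear plastic cup, 60 dia x 60 tall (mm). Origin: centre of its underside.
- resin_puck: Bystander: ivory resin disc 32 dia x 14 tall, standing on the base plate (mm). Origin: centre of its underside.
- slot_nut: Bystander: spare slot nut, 26 x 16 x 14, lying on the base plate (mm). Origin: centre of its underside.
Mind the look-alikes: they are no part of the job. What is meant by the panel is not purple, and is the larger of those in its own colour.

How it is judged:
On the way, in this order (a step that is already met when the one before it is completed fails the run):
1. the panel's edge lies flat along the stop bar (x of each of edge_left, edge_right in the frame of base_plate below -0.107 m and y of edge_left in the frame of base_plate below 0.03 m and y of edge_right in the frame of base_plate above -0.18 m), for 0.2 s.
2. the bolt's stem stands home in the panel's notch, with the panel still at the stop bar (all of step 1 and horizontal distance between bolt_axis and notch_seat below 0.005 m), for 0.2 s.
At the end, for the whole second after the job is handed in: Both ends of the panel's edge within 3 mm of the stop bar, on the plate; bolt axis within 5 mm of the notch seat; head turned at least 1.45 rad and nut at least 1.3 rad (full: 1.57 each); washer pressing on the panel with over 2 N; panel at rest (all of step 2 and value of joint thead above 1.45 rad and value of joint nut above 1.3 rad and contact force between washer and panel above 2 N and linear speed of panel below 0.01 m/s); the robot touches nothing.
It fails at once if a bystander is shifted by more than 30 mm (distance of any of white_jar, black_bottle, amber_bottle, clear_cup, resin_puck, slot_nut from where it was at the start of the episode above 0.03 m).
It fails at once if a standing bystander is tipped over (angle between any of white_jar, black_bottle, amber_bottle, clear_cup, resin_puck's own z axis and vertical above 0.5 rad).
It also fails if it takes over 56 s, if anything falls off the work surface, if the arm or the gripper's body presses on something with over 40 N, if the wrist force passes 120 N, or if a joint passes its speed limit or range.

## Working session

There is one attempt and no reset: what is moved stays moved. The work goes in short steps, Python scripts to look and compute and a tool call to move; the robot and the scene stay as the last step left them, time stands still between calls to the robot, and variables do not carry over. Pictures are saved under pics/ and viewed, at most 10 in all, crops included, and the job is handed in when it is done.

Besides the shell and the picture viewer there is one more tool, called as name(argument=value, ...) on one line, values as JSON. servo_tool: Moves the arm, as the interface text tells. Its arguments: {"type":"object","properties":{"plan":{"type":"string"},"grip":{"type":"number"},"grip_force":{"type":"number"}},"required":["plan"]}

```bash
mkdir -p pics
cat > h.py <<'E'
import numpy as np, cv2
from plant import status, eyes, robot
def cam(n):
    c=eyes.read_camera(n); c['f']=c['image'].shape[0]/2/np.tan(np.radians(c['fovy']/2)); return c
def ray(c,u,v):
    T=np.array(c['world_from_camera']); d=T[:3,:3]@np.array([(u-c['cx'])/c['f'],(v-c['cy'])/c['f'],1]); return T[:3,3],d/np.linalg.norm(d)
def onz(c,u,v,z):
    o,d=ray(c,u,v); return o+d*(z-o[2])/d[2]
def tri(c1,p1,c2,p2):
    o1,d1=ray(c1,*p1);o2,d2=ray(c2,*p2)
    s=np.linalg.lstsq(np.c_[d1,-d2],o2-o1,rcond=None)[0]
    a=o1+s[0]*d1;b=o2+s[1]*d2; return (a+b)/2,np.linalg.norm(a-b)
def proj(c,P):
    T=np.linalg.inv(np.array(c['world_from_camera'])); p=T[:3,:3]@np.array(P)+T[:3,3]; return c['cx']+c['f']*p[0]/p[2],c['cy']+c['f']*p[1]/p[2]
E
python3 - <<'E'
from h import *
for n in('scene','top'):
    c=cam(n); cv2.imwrite(f'pics/{n}0.png',c['image']); print(n,c['f'],c['cx'],c['cy'],np.round(c['world_from_camera'],3).tolist())
    np.save(n+'0.npy',c,allow_pickle=True)
s=status.read_state();print(s)
E
```

```text
scene 383.40103375326635 273.86940607441574 208.75496358413685 [[0.673, 0.537, -0.509, 0.977], [0.739, -0.47, 0.482, -0.457], [0.02, -0.701, -0.713, 0.739], [0.0, 0.0, 0.0, 1.0]]
top 383.05140584398697 284.58674166696244 212.38903438845597 [[0.017, -0.982, 0.187, 0.314], [-0.999, -0.023, -0.027, 0.02], [0.031, -0.187, -0.982, 1.185], [0.0, 0.0, 0.0, 1.0]]
{'t': 0.1, 'q': array([-1.41538208e+00,  1.31101466e-01,  1.48914185e+00,  1.91435771e-05,
        1.52304699e+00, -8.53937889e-02]), 'dq': array([ 0.00129157,  0.00057785, -0.00262215, -0.00124715,  0.00070497,
       -0.00119555]), 'joint_torque': array([ 4.76992609e-04, -5.61341500e+01, -4.93094909e+01,  7.70650199e-02,
        2.91880203e-02, -4.37589779e-05]), 'tool_pos': array([ 0.1430482 , -0.58219257,  0.23469857]), 'orientation': array([-3.11716329e+00, -3.77141780e-01,  6.32907338e-05]), 'force': array([ 0.87950527, -0.20357023,  0.52974698]), 'wrist_torque': array([ 0.04064271, -0.01024066,  0.02138766]), 'gripper_force': 0.0, 'opening': 0.09305988898135281}
```

View pics/scene0.png

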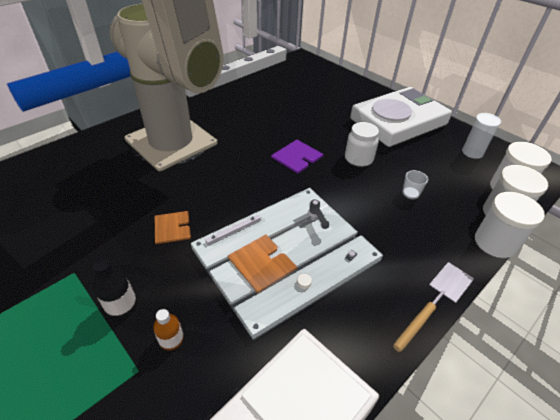

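View pics/top0.png

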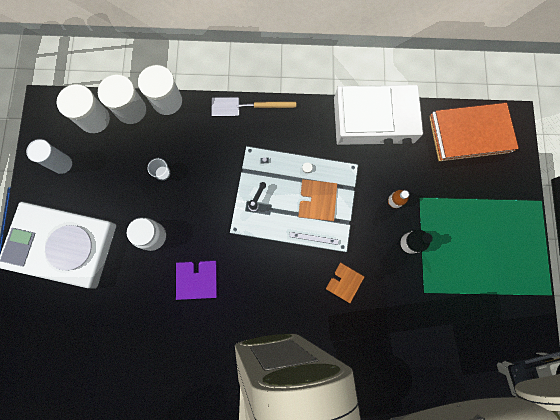

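Scene view: brown panel on the plate at (262,262), bolt and lever at (318,213), stop bar at (233,230). 
Candidates for the panel (top view): brown on the plate at (318,200), smaller brown on the bench at (345,282), purple at (196,280). I choose the one on the plate: it is brown and the larger of the two. The crop will check this.

Run:
```python
from h import *
t=np.load('top0.npy',allow_pickle=True).item();s=np.load('scene0.npy',allow_pickle=True).item()
a=cv2.resize(t['image'][138:258,222:368],None,fx=4,fy=4,interpolation=cv2.INTER_CUBIC)
b=cv2.resize(s['image'][180:340,185:390],(205*2,160*2),interpolation=cv2.INTER_CUBIC)[:, :]
cv2.imwrite('pics/c_top.png',a)
cv2.imwrite('pics/c_scene.png',cv2.resize(s['image'][180:340,185:390],None,fx=3.5,fy=3.5,interpolation=cv2.INTER_CUBIC))
for n,c in(('top',t),('scene',s)):
    im=c['image'];hsv=cv2.cvtColor(im,cv2.COLOR_BGR2HSV)
    br=cv2.inRange(hsv,(5,110,60),(20,255,255))
    cs=cv2.findContours(br,0,2)[0]
    for k in cs:
        if cv2.contourArea(k)>300:
            ap=cv2.approxPolyDP(k,2.,True)[:,0]; print(n,'brown',cv2.contourArea(k),ap.tolist(),[np.round(onz(c,*p,.033)[:2],3).tolist() for p in ap] if len(ap)<14 else '')
    pl=((hsv[...,1]<60)&(hsv[...,2]>120)).astype('uint8')*255
    pl|=br; pl=cv2.morphologyEx(pl,cv2.MORPH_CLOSE,np.ones((9,9)))
    for k in cv2.findContours(pl,0,2)[0]:
        P=(318,200) if n=='top' else (262,262)
        if cv2.pointPolygonTest(k,P,False)>0:
            h=cv2.convexHull(k); ap=cv2.approxPolyDP(h,5,True)[:,0]; print(n,'plate',ap.tolist(),[np.round(onz(c,*p,.025)[:2],3).tolist() for p in ap])
```

```text
top brown 797.0 [[340, 262], [335, 274], [341, 279], [338, 281], [331, 278], [326, 289], [350, 302], [364, 276]] [[0.386, -0.181], [0.35, -0.166], [0.336, -0.183], [0.33, -0.174], [0.338, -0.153], [0.306, -0.138], [0.269, -0.209], [0.346, -0.252]]
top brown 1200.0 [[302, 179], [301, 194], [312, 198], [310, 202], [300, 202], [298, 216], [333, 220], [336, 183]] [[0.641, -0.064], [0.593, -0.062], [0.581, -0.096], [0.568, -0.09], [0.567, -0.059], [0.523, -0.053], [0.513, -0.161], [0.631, -0.171]]
top brown 3495.5 [[506, 102], [437, 110], [446, 157], [444, 159], [440, 155], [431, 114], [438, 160], [452, 158], [448, 156], [518, 148]] [[0.922, -0.737], [0.886, -0.504], [0.726, -0.524], [0.719, -0.517], [0.732, -0.505], [0.871, -0.484], [0.715, -0.498], [0.723, -0.543], [0.729, -0.531], [0.763, -0.762]]
top plate [[357, 165], [346, 251], [230, 232], [246, 146]] [[0.694, -0.24], [0.42, -0.201], [0.471, 0.153], [0.747, 0.114]]
scene brown 376.5 [[174, 315], [170, 314], [170, 320], [166, 324], [161, 325], [156, 320], [154, 322], [154, 333], [165, 339], [177, 332], [178, 320]] [[0.563, -0.334], 
[... 256 characters left out ...]
 0.084], [0.89, 0.076], [0.897, -0.051], [0.909, -0.056], [0.913, 0.0]]
scene brown 1929.0 [[266, 235], [228, 256], [257, 292], [296, 268], [284, 254], [269, 258], [268, 255], [276, 246]] [[0.527, -0.054], [0.517, -0.161], [0.633, -0.174], [0.644, -0.068], [0.598, -0.061], [0.583, -0.094], [0.575, -0.09], [0.568, -0.059]]
scene brown 946.0 [[188, 211], [155, 215], [155, 243], [190, 238], [189, 226], [179, 225], [188, 222]] [[0.335, -0.15], [0.292, -0.22], [0.373, -0.267], [0.414, -0.196], [0.38, -0.177], [0.361, -0.193], [0.367, -0.171]]
scene plate [[382, 255], [253, 337], [155, 243], [154, 216], [310, 188]] [[0.748, 0.115], [0.702, -0.243], [0.366, -0.264], [0.286, -0.221], [0.474, 0.155]]
```

View pics/c_top.png

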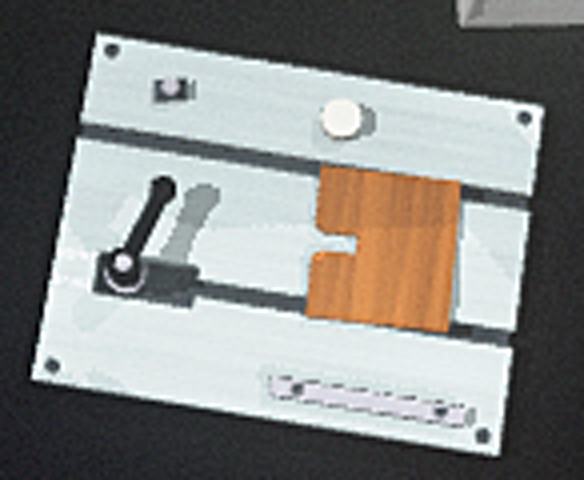

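View pics/c_scene.png

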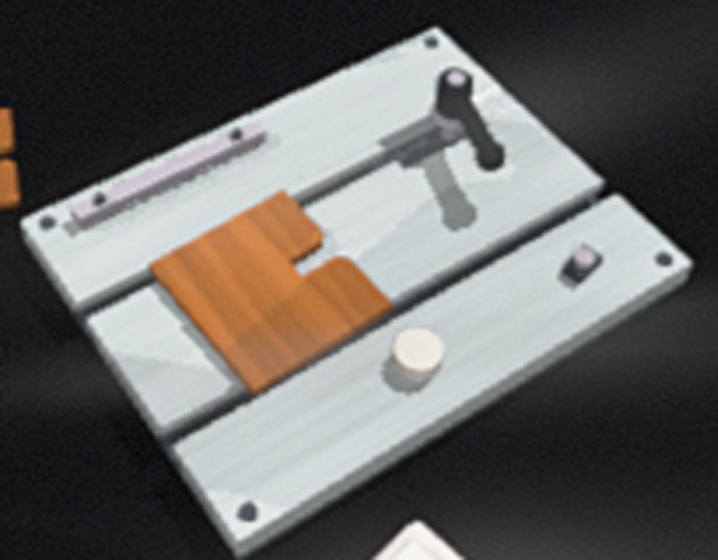

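Top crop: panel at (385,250) with notch at (335,243), stop bar at (370,398), hub at (122,262), lever end at (163,187), puck at (343,118), slot nut at (172,90). The choice holds, and the scene crop agrees (notch at (315,265), hub at (456,77)).

```bash
cat >> h.py <<'E'
# plate frame from corners seen in both views
_w=np.array([[.698,-.2415],[.420,-.201],[.4725,.154],[.7475,.1145]])
_p=np.array([[.14,-.18],[-.14,-.18],[-.14,.18],[.14,.18]])
_a=_p-_p.mean(0);_b=_w-_w.mean(0)
YAW=np.arctan2((_a[:,0]*_b[:,1]-_a[:,1]*_b[:,0]).sum(),(_a*_b).sum())
RP=np.array([[np.cos(YAW),-np.sin(YAW)],[np.sin(YAW),np.cos(YAW)]]);C=_w.mean(0)
def toP(P): return (np.array(P)[:2]-C)@RP
def toW(p): return RP@np.array(p)+C
def tool():
    from scipy.spatial.transform import Rotation as Ro
    s=status.read_state();R=Ro.from_rotvec(s['orientation']).as_matrix();return s,R
E
python3 - <<'E'
from h import *
t=np.load('top0.npy',allow_pickle=True).item();s=np.load('scene0.npy',allow_pickle=True).item()
print('plate',C,YAW,'resid',np.round(_w-np.array([toW(q) for q in _p]),4).tolist())
def show(n,a,b):
    P,e=tri(t,a,s,b);print(n,np.round(P,4),'err',round(e,4),'plate',np.round(toP(P),4))
ct=lambda x,y:(222+x/4,138+y/4); cs=lambda x,y:(185+x/3.5,180+y/3.5)
show('hubtop',ct(122,261),cs(456,77))
show('leverend',ct(163,187),cs(490,155))
show('puck',ct(343,117),cs(417,345));show('nut',ct(173,87),cs(583,258))
show('bar L',ct(297,389),cs(236,134));show('bar R',ct(441,411),cs(99,199))
pt=[(302,179),(298,216),(333,220),(336,183)];ps=[(296,268),(266,235),(228,256),(257,292)]
for a,b in zip(pt,ps): show('panel',a,b)
show('plateFL',ct(97,33),cs(691,264)); show('plateNL',ct(32,380),cs(438,27)); show('plateFR',ct(543,105),cs(240,550))
st,R=tool();yaw=np.arctan2(R[1,0],R[0,0]);print('yaw',yaw,'turn deg',np.degrees(yaw-YAW))
E
```

```text
Traceback (most recent call last):
NameError: name '_w' is not defined
```

Run:
```python
from h import *
import h
t=np.load('top0.npy',allow_pickle=True).item();s=np.load('scene0.npy',allow_pickle=True).item()
print('plate',C,YAW,'resid',np.round(h._w-np.array([toW(q) for q in h._p]),4).tolist())
def show(n,a,b):
    P,e=tri(t,a,s,b);print(n,np.round(P,4),'err',round(e,4),'plate',np.round(toP(P),4))
ct=lambda x,y:(222+x/4,138+y/4); cs=lambda x,y:(185+x/3.5,180+y/3.5)
show('hubtop',ct(122,261),cs(456,77))
show('leverend',ct(163,187),cs(490,155))
show('puck',ct(343,117),cs(417,345));show('nut',ct(173,87),cs(583,258))
show('bar L',ct(297,389),cs(236,134));show('bar R',ct(441,411),cs(99,199))
pt=[(302,179),(298,216),(333,220),(336,183)];ps=[(296,268),(266,235),(228,256),(257,292)]
for a,b in zip(pt,ps): show('panel',a,b)
show('plateFL',ct(97,33),cs(691,264)); show('plateNL',ct(32,380),cs(438,27)); show('plateFR',ct(543,105),cs(240,550))
st,R=tool();yaw=np.arctan2(R[1,0],R[0,0]);print('yaw',yaw,'turn deg',np.degrees(yaw-YAW))
for p in([.02,-.075],): print(p,toW(p), (np.r_[toW(p),.09]-st['tool_pos'])@R)
```

```text
plate [ 0.5845 -0.0435] -0.14293292818415074 resid [[0.0006, 0.0001], [-0.0003, 0.0007], [0.0009, -0.0006], [-0.0012, -0.0002]]
hubtop [0.5521 0.0856 0.0735] err 0.0022 plate [-0.0505  0.1231]
leverend [0.6125 0.0572 0.0618] err 0.0021 plate [0.0133 0.1036]
puck [ 0.6784 -0.08    0.0409] err 0.0038 plate [ 0.0981 -0.0227]
nut [0.7011 0.0533 0.0365] err 0.0047 plate [0.1017 0.1125]
bar L [ 0.4646 -0.0467  0.0371] err 0.0037 plate [-0.1182 -0.0202]
bar R [ 0.45   -0.1558  0.0374] err 0.0033 plate [-0.1172 -0.1304]
panel [ 0.6421 -0.0649  0.0284] err 0.0005 plate [ 0.0601 -0.013 ]
panel [ 0.5244 -0.0527  0.0301] err 0.0015 plate [-0.0581 -0.0177]
panel [ 0.5143 -0.1605  0.0301] err 0.0012 plate [-0.0528 -0.1259]
panel [ 0.6317 -0.1717  0.0291] err 0.0008 plate [ 0.065  -0.1202]
plateFL [0.7481 0.1146 0.0233] err 0.0028 plate [0.1394 0.1798]
plateNL [0.4702 0.1555 0.0229] err 0.0066 plate [-0.1415  0.1807]
plateFR [ 0.6995 -0.2418  0.0192] err 0.0038 plate [ 0.1421 -0.1799]
yaw 0.24080696986095484 turn deg 21.986676588765057
[0.02, -0.075] [ 0.59361254 -0.12058412] [ 0.5476273  -0.34059051  0.14536404]
```

servo_tool(plan="0.532 -0.342 0 22; 0.532 -0.342 0 22; 0.532 -0.342 0 22; 0.532 -0.342 0 22; 0.532 -0.342 0 22; 0.532 -0.342 0 22; 0.532 -0.342 0 22; 0.532 -0.342 0 22; 0.532 -0.342 0 22; 0.532 -0.342 0 22; 0.532 -0.342 0 22; 0.532 -0.342 0 22", grip=1, grip_force=20)

```text
t: 1.1
tool_pos: [0.4862, -0.2197, 0.2354]
orientation: [-3.133, 0.225, 0.001]
force: [0.9, -0.6, -0.2]
opening: 0.0178
gripper_force: 0.0
```

servo_tool(plan="0.075 -0.104 0 0; 0.075 -0.104 0 0; 0.075 -0.104 0 0; 0.075 -0.104 0.04 0; 0.075 -0.104 0.08 0; 0.075 -0.104 0.12 0; 0.075 -0.104 0.15 0; 0.075 -0.104 0.16 0; 0.075 -0.104 0.16 0; 0.075 -0.104 0.16 0")

```text
t: 1.93
tool_pos: [0.5746, -0.1296, 0.0764]
orientation: [-3.133, 0.225, 0.0]
force: [-0.5, -0.6, 0.5]
opening: 0.0003
gripper_force: 0.0
```

```bash
cat > st.py <<'E'
from h import *
s,R=tool();print(s['t'],'plate',np.round(toP(s['tool_pos']),4),'z',round(s['tool_pos'][2],4),'yaw rel deg',np.degrees(np.arctan2(R[1,0],R[0,0])-YAW),'f',np.round(s['force'],1),'op',s['opening'],np.round(R[2],3))
E
python3 st.py
```

```text
1.9333 plate [ 0.0025 -0.0866] z 0.0764 yaw rel deg -0.022999634798647087 f [-0.5 -0.6  0.5] op 0.0002815891725761841 [-0. -0. -1.]
```

servo_tool(plan="0 0 0.01 0; 0 0 0.02 0; 0 0 0.024 0; 0 0 0.025 0; 0 0 0.026 0; 0 0 0.027 0; 0 0 0.027 0")

```text
t: 2.52
tool_pos: [0.5754, -0.1298, 0.0503]
orientation: [3.133, -0.225, 0.003]
force: [-2.1, 0.3, 7.5]
opening: 0.0006
gripper_force: 3.6
```

servo_tool(plan="0 0 0.0005 0; -0.003 0 0.0005 0; -0.007 0 0.0005 0.5; -0.012 0 0.0005 1; -0.017 0 0.0005 1.5; -0.022 0 0.0005 2; -0.026 0 0.0005 2.5; -0.03 0 0.0005 2.5; -0.03 0 0.0005 2.5")

```text
t: 3.27
tool_pos: [0.5461, -0.1257, 0.0503]
orientation: [3.127, -0.293, 0.006]
force: [-1.9, 0.7, 8.5]
opening: 0.0005
gripper_force: 4.2
```

```bash
cat > pan.py <<'E'
from h import *
import sys
np.set_printoptions(suppress=True)
exec(open('st.py').read().split('\n',1)[1])
for n in('top','scene'):
    c=cam(n);im=c['image'];hsv=cv2.cvtColor(im,cv2.COLOR_BGR2HSV)
    br=cv2.inRange(hsv,(5,110,50),(20,255,255))
    M=np.array([proj(c,[*toW(q),.033]) for q in([-.125,-.2],[-.125,.1],[.12,.1],[.12,-.2])]).astype(int)
    m=np.zeros_like(br);cv2.fillPoly(m,[M],255);br&=m
    k=max(cv2.findContours(br,0,2)[0],key=cv2.contourArea)
    ap=cv2.approxPolyDP(k,2.,True)[:,0];print(n,cv2.contourArea(k),[np.round(toP(onz(c,*p,.033)),3).tolist() for p in ap])
    if len(sys.argv)>1: cv2.imwrite(f'pics/{sys.argv[1]}_{n}.png',cv2.resize(im[130:330,200:400],None,fx=3,fy=3,interpolation=cv2.INTER_CUBIC))
E
python3 pan.py
```

```text
3.2667 plate [-0.0263 -0.0868] z 0.0503 yaw rel deg -2.5198650446476067 f [-1.9  0.7  8.5] op 0.00045401560918122965 [ 0.004  0.    -1.   ]
top 285.0 [[-0.037, -0.055], [-0.079, -0.049], [-0.086, -0.118], [-0.045, -0.122]]
scene 1292.0 [[-0.053, -0.014], [-0.052, -0.047], [-0.02, -0.069], [-0.013, -0.085], [-0.019, -0.1], [-0.034, -0.101], [-0.065, -0.089], [-0.068, -0.122], [0.033, -0.128], [0.044, -0.024], [-0.004, -0.018], [-0.011, -0.05], [-0.022, -0.051], [-0.027, -0.02]]
```

servo_tool(plan="0 0 -0.008 0; 0.015 -0.02 -0.01 -2.5; 0.029 -0.043 -0.01 -2.5; 0.029 -0.043 -0.003 -2.5; 0.029 -0.043 -0.001 -2.5; 0.029 -0.043 0 -2.5; 0.029 -0.043 0.0005 -2.5; 0.029 -0.043 0.0005 -2.5")

```text
t: 4.03
tool_pos: [0.5829, -0.0884, 0.0503]
orientation: [-3.133, 0.225, -0.006]
force: [-0.0, 2.9, 12.4]
opening: 0.0003
gripper_force: 6.2
```

```bash
python3 st.py
```

```text
4.0333 plate [ 0.0048 -0.0447] z 0.0503 yaw rel deg -0.016645944507203754 f [-0.   2.9 12.4] op 0.0002951556296367268 [ 0.004 -0.001 -1.   ]
```

servo_tool(plan="-0.003 0 0 0; -0.007 0 0 0; -0.011 0 0 0; -0.015 0 0 0; -0.019 0 0 0; -0.023 0 0 0; -0.027 0 0 0; -0.03 0 0 0; -0.032 0 0 0; -0.032 0 0 0")

```text
t: 4.87
tool_pos: [0.5516, -0.0849, 0.0503]
orientation: [3.132, -0.226, 0.009]
force: [2.3, -0.6, 10.3]
opening: 0.0003
gripper_force: 4.8
```

```bash
python3 pan.py p2
```

```text
4.8667 plate [-0.0267 -0.0457] z 0.0503 yaw rel deg -0.04635517490788938 f [ 2.3 -0.6 10.3] op 0.00033954456531240496 [ 0.006  0.001 -1.   ]
top 638.5 [[-0.038, -0.127], [-0.038, -0.09], [-0.046, -0.057], [-0.06, -0.052], [-0.061, -0.028], [-0.104, -0.028], [-0.103, -0.13]]
scene 1205.0 [[-0.101, -0.133], [0.019, -0.125], [0.012, -0.021], [-0.027, -0.02], [-0.014, -0.043], [-0.02, -0.059], [-0.041, -0.059], [-0.066, -0.046], [-0.066, -0.08], [-0.05, -0.1], [-0.104, -0.104]]
```

View pics/p2_scene.png

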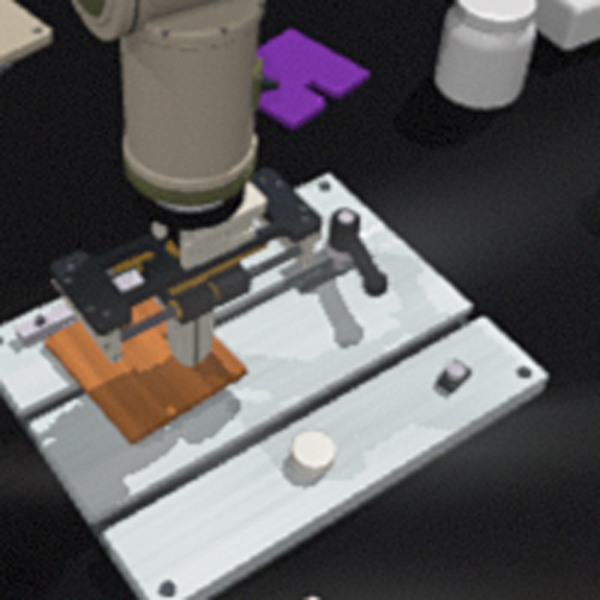

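The crop shows the gripper pressing at (190,355). The panel's far edge (140,440)–(245,370) is a little skewed: the left side is at the bar and the right side about 8 mm short.

servo_tool(plan="0 0 -0.008 0; 0.003 0.03 -0.01 0; 0.007 0.059 -0.01 0; 0.007 0.059 -0.003 0; 0.007 0.059 -0.001 0; 0.007 0.059 0 0; 0.007 0.059 0.0002 0; 0.004 0.059 0.0002 0; 0 0.059 0.0002 0; -0.004 0.059 0.0002 0; -0.006 0.059 0.0002 0; -0.006 0.059 0.0002 0")

```text
t: 5.97
tool_pos: [0.5377, -0.1419, 0.0503]
orientation: [3.132, -0.225, 0.01]
force: [3.9, -0.9, 10.2]
opening: 0.0007
gripper_force: 5.4
```

```bash
python3 pan.py
```

```text
5.9667 plate [-0.0323 -0.104 ] z 0.0503 yaw rel deg -0.026365522626677747 f [ 3.9 -0.9 10.2] op 0.0006963982239656955 [ 0.007  0.001 -1.   ]
top 292.5 [[-0.046, -0.078], [-0.101, -0.068], [-0.107, -0.124], [-0.051, -0.126], [-0.054, -0.089]]
scene 914.5 [[-0.072, -0.02], [-0.06, -0.042], [-0.061, -0.066], [-0.025, -0.088], [-0.018, -0.103], [-0.023, -0.116], [-0.035, -0.119], [-0.07, -0.107], [-0.071, -0.125], [0.012, -0.126], [0.012, -0.021], [-0.043, -0.021], [-0.048, -0.052], [-0.056, -0.047], [-0.054, -0.028]]
```

servo_tool(plan="0 0 -0.006 0; 0.01 -0.03 -0.006 0; 0.01 -0.03 -0.001 0; 0.01 -0.03 0 0; 0.01 -0.03 0.0006 0; 0.006 -0.03 0.0006 0; 0.002 -0.03 0.0006 0; -0.002 -0.03 0.0006 0; -0.004 -0.03 0.0006 0; -0.004 -0.03 0.0006 0")

```text
t: 6.9
tool_pos: [0.539, -0.1115, 0.0503]
orientation: [3.132, -0.224, 0.013]
force: [6.4, -0.6, 13.0]
opening: 0.0006
gripper_force: 6.6
```

```bash
python3 st.py
```

```text
6.9 plate [-0.0354 -0.0738] z 0.0503 yaw rel deg -0.0018012704191539902 f [ 6.4 -0.6 13. ] op 0.0006255359046840635 [ 0.008  0.001 -1.   ]
```

servo_tool(plan="0 0 -0.03 0; 0 0 -0.065 0; 0 -0.04 -0.065 0; 0 -0.08 -0.065 0; -0.01 -0.12 -0.065 0; -0.015 -0.16 -0.065 0; -0.015 -0.2 -0.065 0; -0.015 -0.24 -0.065 0; -0.015 -0.243 -0.065 0; -0.015 -0.243 -0.065 0")

```text
t: 7.73
tool_pos: [0.554, 0.134, 0.111]
orientation: [3.134, -0.218, -0.003]
force: [1.2, -1.0, 0.7]
opening: 0.0003
gripper_force: 0.0
```

```bash
python3 pan.py p3
```

```text
7.7333 plate [-0.0555  0.1714] z 0.111 yaw rel deg 0.22233549038340733 f [ 1.2 -1.   0.7] op 0.00025321883289055735 [-0.002  0.    -1.   ]
top 1217.0 [[0.005, -0.021], [-0.036, -0.021], [-0.041, -0.05], [-0.056, -0.055], [-0.065, -0.022], [-0.108, -0.023], [-0.11, -0.128], [0.007, -0.127]]
scene 1779.5 [[-0.108, -0.02], [-0.108, -0.127], [0.011, -0.128], [0.01, -0.023], [-0.039, -0.021], [-0.04, -0.051], [-0.049, -0.054], [-0.065, -0.021]]
```

View pics/p3_scene.png

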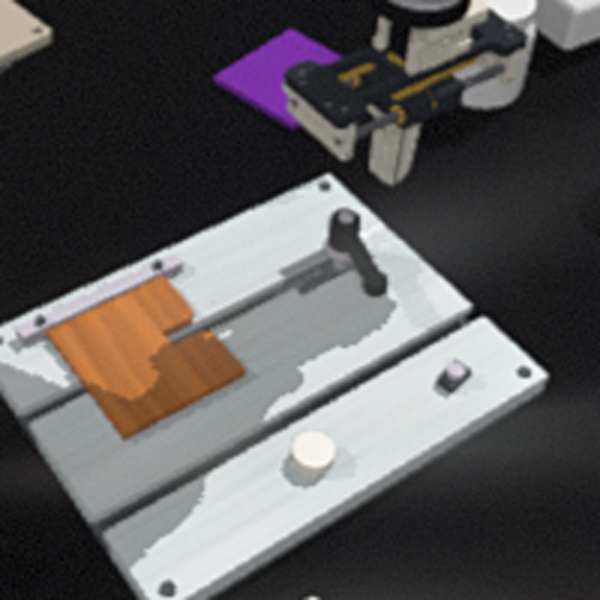

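The panel lies flat along the bar (crop edge (50,330)–(160,275)). Next I push the bolt.

servo_tool(plan="0.005 0 0.025 0; 0.005 0 0.046 0; 0.005 0 0.046 0; 0.005 0.012 0.046 0; 0.005 0.018 0.046 0; 0.005 0.026 0.046 0; 0.005 0.036 0.046 0; 0.005 0.046 0.046 0; 0.005 0.056 0.046 0; 0.005 0.068 0.046 0; 0.005 0.08 0.046 0; 0.005 0.09 0.046 0")

```text
t: 8.83
tool_pos: [0.5478, 0.0404, 0.0666]
orientation: [3.133, -0.225, 0.002]
force: [-0.4, 4.3, 3.8]
opening: 0.0007
gripper_force: 2.1
```

```bash
python3 st.py
```

```text
8.8333 plate [-0.0483  0.0778] z 0.0666 yaw rel deg -0.028461971854678136 f [-0.4  4.3  3.8] op 0.0007006158160462906 [ 0.001  0.    -1.   ]
```

servo_tool(plan="0 0.008 0 0; 0 0.016 0 0; 0 0.025 0 0; 0 0.034 0 0; 0 0.042 0 0; 0 0.05 0 0; 0 0.058 0 0; 0 0.066 0 0; 0 0.072 0 0; 0 0.077 0 0; 0 0.08 0 0; 0 0.08 0 0")

```text
t: 9.83
tool_pos: [0.5358, -0.038, 0.0657]
orientation: [3.133, -0.225, -0.0]
force: [0.4, 0.8, 0.2]
opening: 0.0003
gripper_force: 0.8
```

```bash
python3 pan.py p4
```

```text
9.8333 plate [-0.049  -0.0015] z 0.0657 yaw rel deg -0.043522592209142716 f [0.4 0.8 0.2] op 0.0003122823819008604 [-0.  0. -1.]
top 282.5 [[-0.065, -0.022], [-0.108, -0.023], [-0.108, -0.081], [-0.061, -0.081]]
scene 1558.5 [[-0.103, -0.02], [-0.089, -0.04], [-0.108, -0.046], [-0.108, -0.127], [0.011, -0.128], [0.01, -0.023], [-0.027, -0.02], [0.005, -0.031], [0.005, -0.047], [-0.034, -0.036], [-0.041, -0.053], [-0.053, -0.054], [-0.072, -0.031]]
```

View pics/p4_scene.png

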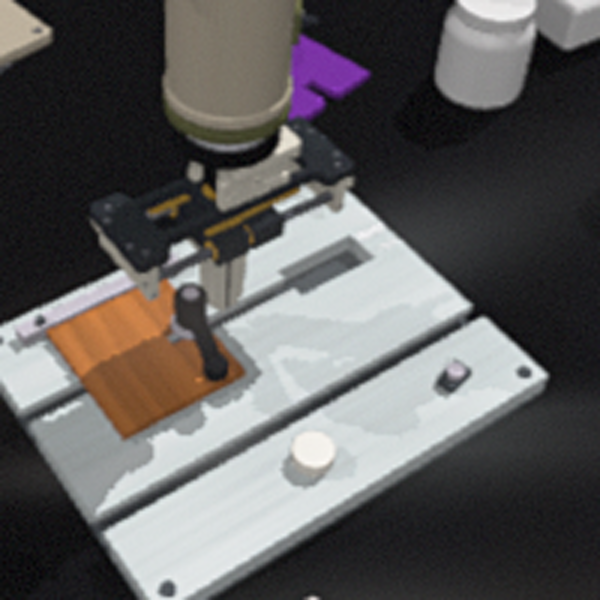

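The bolt has entered the notch, with the hub top at crop (190,293). The panel has not moved. I'll locate the hub.

Run:
```python
from h import *
s=np.load('scene0.npy',allow_pickle=True).item()
for z in(.072,.0745): print(toP(onz(s,200+190.5/3,130+293/3,z)), toP(onz(s,185+456/3.5,180+77/3.5,z)))
```

```text
[-0.04984347 -0.02946193] [-0.05110822  0.12520636]
[-0.04797973 -0.03067659] [-0.04923974  0.12341227]
```

servo_tool(plan="0 0.004 0 0; 0 0.008 0 0; 0 0.012 0 0; 0 0.015 0 0; 0 0.018 0 0; 0 0.02 0 0; 0 0.022 0 0; 0 0.024 0 0; 0 0.025 0 0; 0 0.025 0 0; 0 0.025 0 0; 0 0.025 0 0")

```text
t: 10.93
tool_pos: [0.5322, -0.0621, 0.0657]
orientation: [3.133, -0.225, -0.001]
force: [-0.3, 3.4, -2.0]
opening: 0.0008
gripper_force: 1.3
```

```bash
python3 pan.py p5
```

```text
10.9333 plate [-0.0491 -0.0259] z 0.0657 yaw rel deg -0.013370835500365118 f [-0.3  3.4 -2. ] op 0.0008428508645102141 [-0.  0. -1.]
top 389.5 [[-0.067, -0.029], [-0.107, -0.029], [-0.11, -0.109], [-0.059, -0.111], [-0.069, -0.054], [-0.06, -0.034]]
scene 1441.0 [[-0.105, -0.028], [-0.106, -0.047], [-0.089, -0.069], [-0.109, -0.077], [-0.109, -0.134], [0.01, -0.135], [0.01, -0.028], [-0.036, -0.028], [-0.041, -0.036], [0.006, -0.056], [0.008, -0.068], [-0.005, -0.073], [-0.035, -0.06], [-0.057, -0.071], [-0.089, -0.046], [-0.089, -0.029]]
```

View pics/p5_scene.png

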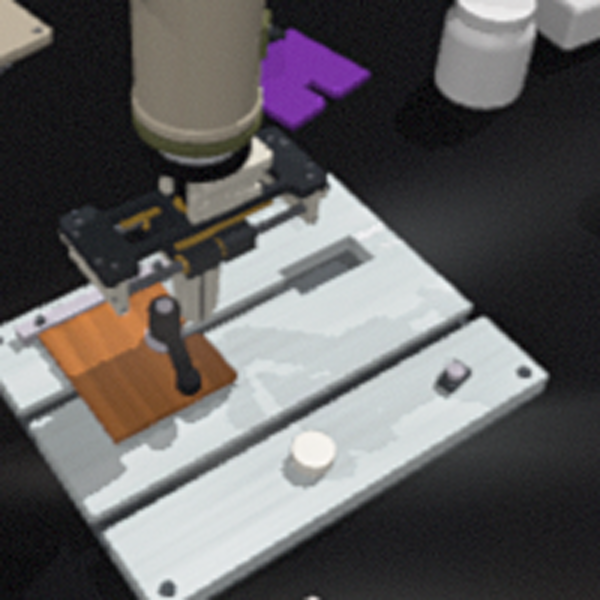

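The stem is home: the hub has pushed the panel about 7 mm along the bar, and the panel is still flat on it. Hub top is at crop (165,305), lever end at (187,380).

Run:
```python
import numpy as np
B=np.array([-.050,-.0545]);r=.058;s=np.array([-.049,-.026])
for th in np.arange(.3,3.26,.15):
    h=.0075*abs(np.sin(th))+.0155*abs(np.cos(th))
    T=B+r*np.array([np.cos(th),-np.sin(th)])+(.0065+h)*np.array([np.sin(th),np.cos(th)])
    d=T-s;print(round(th,2),'%.3f %.3f'%(d[0],-d[1]),np.round(T,3))
```

```text
0.3 0.061 0.023 [ 0.012 -0.049]
0.45 0.062 0.032 [ 0.013 -0.058]
0.6 0.060 0.042 [ 0.011 -0.068]
0.75 0.057 0.051 [ 0.008 -0.077]
0.9 0.052 0.060 [ 0.003 -0.086]
1.05 0.046 0.069 [-0.003 -0.095]
1.2 0.038 0.076 [-0.011 -0.102]
1.35 0.028 0.081 [-0.021 -0.107]
1.5 0.018 0.085 [-0.031 -0.111]
1.65 0.010 0.088 [-0.039 -0.114]
1.8 0.003 0.089 [-0.046 -0.115]
1.95 -0.005 0.089 [-0.054 -0.115]
2.1 -0.012 0.089 [-0.061 -0.115]
2.25 -0.020 0.087 [-0.069 -0.113]
2.4 -0.028 0.085 [-0.077 -0.111]
2.55 -0.036 0.080 [-0.085 -0.106]
2.7 -0.043 0.075 [-0.092 -0.101]
2.85 -0.050 0.068 [-0.099 -0.094]
3.0 -0.055 0.059 [-0.104 -0.085]
3.15 -0.059 0.050 [-0.108 -0.076]
```

servo_tool(plan="0 -0.006 0 0; 0.03 -0.006 0 0; 0.062 -0.004 0 0; 0.062 0.01 0 0; 0.062 0.018 0 0; 0.061 0.023 0 0; 0.062 0.032 0 0; 0.06 0.042 0 0; 0.057 0.051 0 0; 0.052 0.06 0 0; 0.046 0.069 0 0; 0.046 0.069 0 0")

```text
t: 12.03
tool_pos: [0.5666, -0.1387, 0.0659]
orientation: [3.133, -0.227, -0.001]
force: [0.3, -0.1, 0.0]
opening: 0.0003
gripper_force: 0.0
```

```bash
python3 st.py
```

```text
12.0333 plate [-0.0041 -0.0968] z 0.0659 yaw rel deg -0.09985855202217057 f [ 0.3 -0.1  0. ] op 0.00034814306653449393 [-0.     0.001 -1.   ]
```

servo_tool(plan="-0.008 0.007 0 0; -0.018 0.012 0 0; -0.028 0.016 0 0; -0.036 0.019 0 0; -0.043 0.02 0 0; -0.051 0.02 0 0; -0.058 0.02 0 0; -0.066 0.018 0 0; -0.074 0.016 0 0; -0.074 0.016 0 0")

```text
t: 12.87
tool_pos: [0.4911, -0.1415, 0.0656]
orientation: [-3.133, 0.224, 0.002]
force: [0.3, -1.5, 0.6]
opening: 0.0003
gripper_force: 0.3
```

```bash
python3 pan.py p6
```

```text
12.8667 plate [-0.0785 -0.1103] z 0.0656 yaw rel deg 0.005852007575973405 f [ 0.3 -1.5  0.6] op 0.0002902568436319448 [-0.001 -0.    -1.   ]
top 77.0 [[0.003, -0.027], [-0.01, -0.029], [-0.009, -0.054], [-0.021, -0.059], [-0.019, -0.068], [0.008, -0.074]]
scene 1318.5 [[-0.109, -0.134], [0.01, -0.135], [0.01, -0.028], [-0.04, -0.029], [-0.034, -0.064], [-0.057, -0.071], [-0.07, -0.058], [-0.094, -0.077], [-0.076, -0.112], [-0.109, -0.118]]
```

View pics/p6_scene.png

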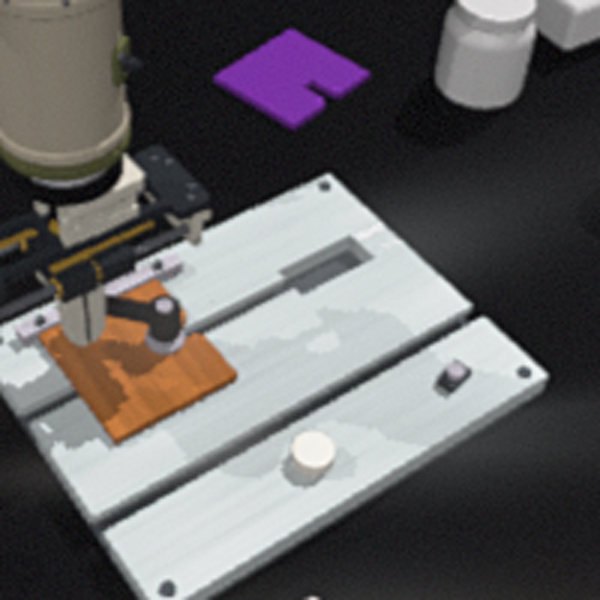

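The lever follows: crop (165,310) to (110,300), pushed by the fingers at (85,315). Panel and bolt have stayed put.

servo_tool(plan="-0.004 -0.002 0 0; -0.008 -0.005 0 0; -0.012 -0.007 0 0; -0.015 -0.01 0 0; -0.019 -0.013 0 0; -0.022 -0.017 0 0; -0.025 -0.021 0 0; -0.027 -0.026 0 0; -0.027 -0.026 0 0")

```text
t: 13.72
tool_pos: [0.4692, -0.1119, 0.0659]
orientation: [3.134, -0.224, -0.001]
force: [1.4, -1.3, 0.7]
opening: 0.0003
gripper_force: 0.8
```

```bash
python3 st.py
```

```text
13.7167 plate [-0.1044 -0.0841] z 0.0659 yaw rel deg 0.021961864488475338 f [ 1.4 -1.3  0.7] op 0.0003030426612027639 [-0.  0. -1.]
```

Next, small steps into the hard stop while watching the force.

servo_tool(plan="-0.001 -0.003 0 0; -0.002 -0.005 0 0; -0.003 -0.007 0 0; -0.003 -0.008 0 0; -0.003 -0.008 0 0; -0.003 -0.008 0 0")

```text
t: 14.22
tool_pos: [0.4676, -0.1045, 0.0658]
orientation: [3.133, -0.225, -0.001]
force: [0.9, -4.3, 0.4]
opening: 0.0008
gripper_force: 2.0
```

```bash
python3 pan.py
```

```text
14.2167 plate [-0.107  -0.0771] z 0.0658 yaw rel deg -0.013072652257460588 f [ 0.9 -4.3  0.4] op 0.0007910206267239634 [-0.  0. -1.]
top 2.5 [[0.007, -0.033], [-0.019, -0.028]]
scene 1553.0 [[-0.107, -0.05], [-0.106, -0.136], [0.01, -0.135], [0.01, -0.028], [-0.04, -0.029], [-0.033, -0.056], [-0.047, -0.072], [-0.081, -0.051]]
```

servo_tool(plan="0 -0.001 0 0; 0 -0.001 0 0; 0 -0.001 0 0; 0 -0.001 0 0")

```text
t: 14.65
tool_pos: [0.4678, -0.1038, 0.0659]
orientation: [3.133, -0.225, -0.0]
force: [-0.4, -6.4, 1.6]
opening: 0.0004
gripper_force: 3.1
```

```bash
python3 st.py
```

```text
14.65 plate [-0.107  -0.0763] z 0.0659 yaw rel deg -0.023362859505055664 f [-0.4 -6.4  1.6] op 0.0003981477389917964 [-0.     0.001 -1.   ]
```

servo_tool(plan="-0.002 0.01 0 0; -0.002 0.025 0 0; -0.002 0.025 -0.04 0; -0.002 0.025 -0.08 0; -0.002 0.065 -0.12 0; -0.002 0.105 -0.14 0; -0.002 0.145 -0.14 0; -0.002 0.185 -0.14 0; -0.002 0.185 -0.14 0; -0.002 0.185 -0.14 0")

```text
t: 15.48
tool_pos: [0.4382, -0.2888, 0.2055]
orientation: [-3.132, 0.231, 0.001]
force: [0.5, 0.5, 0.2]
opening: 0.0004
gripper_force: 0.0
```

```bash
sed -i 's/im\[130:330,200:400\],None,fx=3,fy=3/im[190:290,200:320],None,fx=6,fy=6/' pan.py; python3 pan.py p7
```

```text
15.4833 plate [-0.1098 -0.2636] z 0.2055 yaw rel deg -0.2381030195867701 f [0.5 0.5 0.2] op 0.000412531031320574 [-0.001 -0.001 -1.   ]
top 969.0 [[0.007, -0.03], [-0.039, -0.027], [-0.043, -0.038], [-0.028, -0.054], [-0.034, -0.07], [-0.104, -0.065], [-0.109, -0.134], [0.008, -0.133]]
scene 1565.5 [[-0.107, -0.05], [-0.109, -0.134], [0.01, -0.135], [0.01, -0.028], [-0.039, -0.027], [-0.033, -0.056], [-0.047, -0.072], [-0.081, -0.051]]
```

View pics/p7_scene.png

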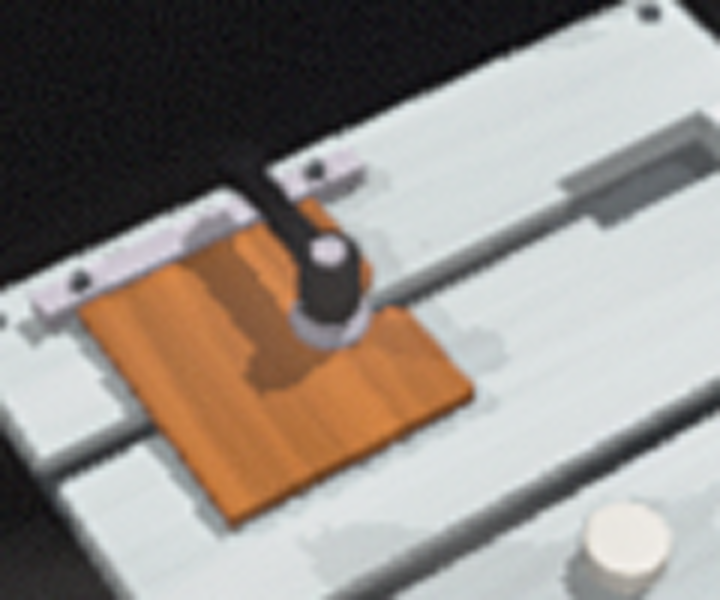

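The lever now points to the bar, from hub top at crop (328,248) to its end near (240,172). The washer (330,325) is down on the panel. I'll check the angle and seat numerically.

Run:
```python
from h import *
s=np.load('scene0.npy',allow_pickle=True).item()
B=toP(onz(s,200+328/6,190+248/6,.0702));print('bolt',B)
im=cv2.imread('pics/p7_scene.png')
for th in(2.7,2.85,3.0,3.14):
  for r in(.04,.06):
    P=toW(B+r*np.array([np.cos(th),-np.sin(th)]));u,v=proj(s,[*P,.0647]);print(th,r,round((u-200)*6),round((v-190)*6))
for row in(185,200,215,230):
    g=im[row,150:360].max(1);k=np.where(g<85)[0]+150;print(row,[(a[0],a[-1]) for a in np.split(k,np.where(np.diff(k)>1)[0]+1)])
```

```text
bolt [-0.05282756 -0.05185368]
2.7 0.04 242 217
2.7 0.06 200 197
2.85 0.04 252 208
2.85 0.06 215 184
3.0 0.04 263 200
3.0 0.06 231 172
3.14 0.04 274 193
3.14 0.06 249 163
185 [(np.int64(150), np.int64(277))]
200 [(np.int64(150), np.int64(193)), (np.int64(248), np.int64(287))]
215 [(np.int64(150), np.int64(156)), (np.int64(262), np.int64(301))]
230 [(np.int64(272), np.int64(317))]
```

The lever slope gives about 3.12 rad. With bolt x fixed by the slot, bolt y is about -53.5 mm against the seat at -55 mm, so it is within tolerance. I'm handing in.

```bash
python3 -c "
from plant import robot
print(robot.close_job())"
```

```text
the job is handed in; nothing more can be done
None
```

I handed the job in at about 15.5 s of the 56 s limit; no verdict came back. By my last camera check the panel lies flat on the stop bar, the stem is about 1.5 mm from the notch seat, and the lever is at about 3.12 of 3.14 rad. I could not measure the washer force; the bystanders in view looked unmoved.

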